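# Dispense two mixing balls into the tin

## Task

Get exactly two paint-mixing balls out of the bench dispenser into the small metal tin: set the tin flat on the bench with one end under the chute, then press the slanted plunger head right down to its stop, pause there a moment and let it rise all the way, and do this once more. Feel for the stop and do not ram the plunger or knock the dispenser, leave the other two balls in the dispenser and the tin standing under the chute with its two balls, and leave everything else on the bench where it is.

Things in the scene. Friction and masses are not known exactly. Their poses are not given: they have to be found in the camera images.
- dispenser: bolted ball dispenser: grey housing 105 (x) x 62 (y) x 112 mm, foot plate x -68 to 53, y -57 to 33; clear square magazine at x 22, y 0, up to z 182; plunger leaning out of the front top; open steel chute to +y (housing above the chute reaches y 47). Origin on the bench 22 mm in front of the magazine axis; x from plunger to magazine, y towards the chute outlet, z up
- plunger_top (a point): centre of the flat top of the plunger head, a black disc 36 mm across, 10 mm thick; moves with it; at rest at x -47, y -14, z 139 mm in the dispenser's frame. Its z axis is the plunger's axis, pointing out of the head, leaning 0.4 rad from vertical towards the dispenser's -x; press along -z of this point
- plunger (a joint): how far the plunger is pressed along its axis, m: 0 up, 0.026 at its hard stop. Spring: 4 N to start, 10 N at the stop. It moves a one-ball shuttle: a ball drops into the chute only in the last 2 mm before the stop; the next loads only when the plunger is back within 2 mm of the top. Over 60 N anywhere on the dispenser is ramming
- chute_lip (a point): middle of the chute's outlet edge, top of its floor, 50 mm above the bench; x 22, y 92 mm in the dispenser's frame. Chute 24 mm wide, side walls about 14 mm high, rising 18 degrees towards the housing; floor 3 mm thick, so the tin passes under with 10 mm to spare. Balls roll out towards the dispenser's +y
- tin: open rectangular metal tin, 110 (x) x 62 (y) x 36 (z) mm outside, 3 mm walls, about 0.1 to 0.2 kg; origin at the centre of its underside, x along its length, ends alike. Can be gripped across its 62 mm width. A good place: long side in line with the chute, 20 mm of one end under it (the outlet edge must be well over the tin's inside)
- ball1_center (a point): centre of steel ball, 14 mm across, 11 g: the lowest, first out in the dispenser
- ball2_center (a point): centre of steel ball, 14 mm across, 11 g: the second out in the dispenser
- ball3_center (a point): centre of steel ball, 14 mm across, 11 g: the third, stays in the dispenser
- ball4_center (a point): centre of steel ball, 14 mm across, 11 g: the top one, stays in the dispenser
- tape: roll of masking tape lying flat, 100 mm across, 36 mm high; bystander, origin under it or within it
- can: closed steel paint can, 108 mm across, 120 mm high; bystander, origin under it or within it
- bottle: white plastic bottle with black cap, 60 mm across, 170 mm high; bystander, origin under it or within it
- cup: white mixing cup, 76 mm across the rim, 85 mm high; bystander, origin under it or within it
- brush: paint brush lying flat; bystander, origin under it or within it
- screwdriver: screwdriver lying flat; bystander, origin under it or within it
Things that resemble listed ones, but are neither listed nor needed, are in the scene too. Of the things that look like the tin, take the one that is farthest to the robot's right at the start.

How it is judged:
On the way, in this order (a step that is already met when the one before it is completed fails the run):
1. with the tin under the chute, the plunger is held at its stop (x of chute_lip in the frame of tin between -0.052 and 0.052 m and y of chute_lip in the frame of tin between -0.028 and 0.028 m and z of chute_lip in the frame of tin between 0.03 and 0.08 m and value of joint plunger above 0.0245 m), for 0.15 s.
2. the plunger is fully up again and the first ball is in the tin (value of joint plunger below 0.003 m and x of ball1_center in the frame of tin between -0.055 and 0.055 m and y of ball1_center in the frame of tin between -0.031 and 0.031 m and z of ball1_center in the frame of tin between 0 and 0.022 m), for 0.1 s.
3. the plunger is held at its stop a second time (all of step 1), for 0.15 s.
At the end, for the whole second after the job is handed in: exactly two balls lie in the tin (centres less than 22 mm above its underside), the other two are still in the dispenser, the plunger is up (within 3 mm of its top position), and the tin stands still and flat on the bench (tilt below 0.05 rad) with the chute's outlet over it (all of step 2 and x of ball2_center in the frame of tin between -0.055 and 0.055 m and y of ball2_center in the frame of tin between -0.031 and 0.031 m and z of ball2_center in the frame of tin between 0 and 0.022 m and z of each of ball3_center, ball4_center in the frame of dispenser above 0.09 m and x of chute_lip in the frame of tin between -0.052 and 0.052 m and y of chute_lip in the frame of tin between -0.028 and 0.028 m and z of chute_lip in the frame of tin between 0.03 and 0.08 m and angle between tin's own z axis and vertical below 0.05 rad and height (world z) of tin below 0.004 m and linear speed of tin below 0.02 m/s); the robot touches nothing.
It fails at once if the plunger is rammed or the dispenser knocked: more than 60 N (contact force between dispenser and the fingers above 60 N or contact force between dispenser and the arm above 60 N).
It fails at once if a bystander is shifted by more than 30 mm (distance of any of tape, can, bottle, cup, brush, screwdriver from where it was at the start of the episode above 0.03 m).
It also fails if it takes over 64 s, if anything falls off the work surface, if the arm or the gripper's body presses on something with over 40 N, if the wrist force passes 120 N, or if a joint passes its speed limit or range.

## Robot

A 6-joint arm with a two-finger parallel gripper is mounted at the origin on the work surface. World frame = base frame: x ahead of the robot, y to its left, z up, the work surface at z = 0. Lengths are in m, angles in rad, forces in N, time in s.
With the tool pointing down it reaches from about 0.325 to 0.775 m from the base axis. Payload 5.5 kg.
Tool frame: the origin (TCP) lies between the finger pads; the fingertips stand 8 mm ahead of it and the grasp point (between the pads) lies 11 mm behind it (tcp_to_tips is the distance from the TCP to the fingertips, in m); z points along the fingers, y is the line along which they close (so a half turn about z gives the same grasp; the last joint's range is limited). The gripper opens to 88 mm and grips with 3 to 60 N. Pads are 20 mm wide; open, the fingers measure 115 mm over their backs; the gripper's body (75 mm by 178 mm) begins 61 mm behind the grasp point.
Start: joints at [-1.35, 0.091, 1.231, -0, 1.82, -0.057], TCP at [0.165, -0.577, 0.231] pointing down, gripper open.
Joint ranges: [-2.87, 2.87], [-0.86, 2.18], [0.17, 2.46], [-1.51, 4.65], [0.06, 2.69], [-2.65, 2.65]. Speed limits (rad/s): [2.57, 2.57, 3.01, 3.14, 3.14, 3.14].

## Interface

Orientations are given as a unit quaternion [w, x, y, z].
In Python, from bench import * gives the robot as it stands. Calls block until the motion is done:
- move_to(position, orientation): joint-space move of the TCP to a pose.
- move_l(position, speed=0.15, orientation=None): straight line of the TCP; orientation=None keeps the orientation; speed is the mean speed in m/s.
- movej(angles): joint-space move.
- gripper_open() and close(): open the fingers fully, or close them until they stop; the grip force is fixed at half the most.
- hold(seconds).
- inverse_kinematics(position, orientation): joint angles nearest the present ones, or None.
- state(): the state.
- get_image(name): name is "scene" or "top" or "wrist"; returns a dict with "frame" (420x560x3 uint8, blue, green, red), "depth" (420x560 float32, m along the optical axis (not along the pixel's ray), 0 where there is no reading), "camera_matrix" (3x3 intrinsics, pixels), "k1" (the pictures are not rectified: a ray, as slopes to the right and down, at radius r is drawn at 1 + k1 r^2 times it, then the intrinsics apply), "view" (4x4, takes a point from world to camera coordinates). Camera axes: x right, y up, looking along -z (the intrinsics and any distortion apply to the point x, -y, -z); pixel columns grow to the right and rows downward; lengths in m; the calibration is good to about 2 mm. A picture is of the moment at which its call begins.
A pose or a line that the arm cannot do raises IKError and nothing moves.
- job_done(): hands the job in; it is judged then, once.
The state is a dict: "time": time; "joint_pos": joint angles; "dq": joint speeds; "joint_torque": joint torques, N m; "ee_pos": TCP position; "ee_rot": TCP orientation; "ft_force": force on the tool from outside, world axes, zero at the start; "moment": the same for the moment, N m; "finger_gap": finger opening in m; "finger_force": force on a finger pad.
Only numpy, scipy, OpenCV 4.12 (cv2) and the standard library are available. Lean on these libraries where they do the work, as an engineer would, in place of code of your own. Each camera call takes 0.05 s, during which the arm holds its last target. There are 200 camera calls.

## Working session

There is one attempt and no reset: what is moved stays moved. The work goes in short steps, each a Python script; the robot and the scene stay as the last script left them, time stands still between calls to the robot, and variables do not carry over. Pictures are saved under pics/ and viewed, at most 10 in all, crops included, and the job is handed in when it is done.

```bash
ls; mkdir -p pics; cat > h.py <<'E'
from bench import *
import numpy as np, cv2, pickle
from scipy.spatial.transform import Rotation as R
def snap(n,tag):
    im=get_image(n); cv2.imwrite(f'pics/{tag}.png',im['frame']); pickle.dump(im,open(f'pics/{tag}.pkl','wb')); return im
def load(tag): return pickle.load(open(f'pics/{tag}.pkl','rb'))
def ray(im,uv):
    K=im['camera_matrix'];k=im['k1']
    d=np.array([(uv[0]-K[0,2])/K[0,0],(uv[1]-K[1,2])/K[1,1]]); s=d.copy()
    for _ in range(20): s=d/(1+k*(s@s))
    V=im['view'];Rm=V[:3,:3];c=-Rm.T@V[:3,3]
    return c,Rm.T@np.array([s[0],-s[1],-1.])
def onz(im,uv,z):
    c,d=ray(im,uv); return c+d*(z-c[2])/d[2]
def cloud(im):
    K=np.array(im['camera_matrix']);h,w=im['depth'].shape
    v,u=np.mgrid[:h,:w];d=np.stack([(u-K[0,2])/K[0,0],(v-K[1,2])/K[1,1]],-1);s=d.copy()
    for _ in range(20): s=d/(1+im['k1']*(s**2).sum(-1,keepdims=True))
    z=im['depth'];p=np.stack([s[...,0]*z,-s[...,1]*z,-z],-1)
    V=im['view'];Rm=V[:3,:3]; P=(p-V[:3,3])@Rm; P[z<=0]=np.nan; return P
def quat(Rm):
    q=R.from_matrix(Rm).as_quat(); return [float(x) for x in (q[3],q[0],q[1],q[2])]
def down(yaw): # tool y along (cos yaw, sin yaw)
    y=np.array([np.cos(yaw),np.sin(yaw),0]);z=np.array([0,0,-1.]);return quat(np.stack([np.cross(y,z),y,z],1))
E
python3 - <<'E'
from h import *
a=snap('top','top0');b=snap('scene','scene0')
print(state())
for i in(a,b): print(i['camera_matrix'],i['k1'],i['view'])
E
```

```text
pics
{'time': 0.1, 'joint_pos': array([-1.34967734e+00,  9.18264796e-02,  1.23177536e+00, -2.67890779e-05,
        1.81981207e+00, -5.66849568e-02]), 'dq': array([ 9.29103420e-04, -1.53215963e-03, -2.03203547e-03, -1.28949847e-05,
        1.85970051e-03, -8.45513599e-04]), 'joint_torque': array([ 3.46739864e-03, -4.47858417e+01, -4.07568526e+01,  7.02319876e-02,
        2.84557126e-02, -1.08926904e-04]), 'ee_pos': array([ 0.16448841, -0.57674422,  0.22958867]), 'ee_rot': array([-9.06482909e-04,  9.90368666e-01,  1.38452431e-01, -8.77251029e-05]), 'ft_force': array([-0.96808439,  0.17228004, -0.41216949]), 'moment': array([ 0.00406029, -0.00933736,  0.00711371]), 'finger_force': 0.0, 'finger_gap': 0.08780662906136728}
[[461.76991289   0.         283.71164315]
 [  0.         461.76991289 204.34721204]
 [  0.           0.           1.        ]] 0.0018747593378244086 [[ 0.01715695 -0.99983045 -0.00668718  0.01994718]
 [ 0.98284646  0.01563646  0.18376161 -0.59829778]
 [-0.18362589 -0.00972526  0.98294809 -1.29035441]
 [ 0.          0.          0.          1.        ]]
[[413.66422352   0.         278.77004764]
 [  0.         413.66422352 207.45137608]
 [  0.           0.           1.        ]] -0.014204632811411166 [[-0.0831702   0.99641233  0.01565836  0.02310396]
 [-0.7036873  -0.06984794  0.70706821  0.33312432]
 [ 0.70562518  0.04778842  0.70697197 -1.71879345]
 [ 0.          0.          0.          1.        ]]
```

View pics/top0.png

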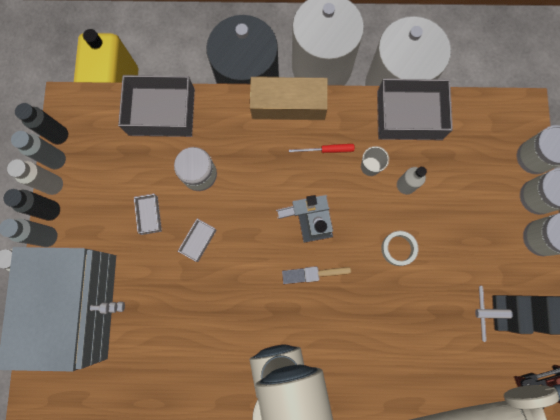

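View pics/scene0.png

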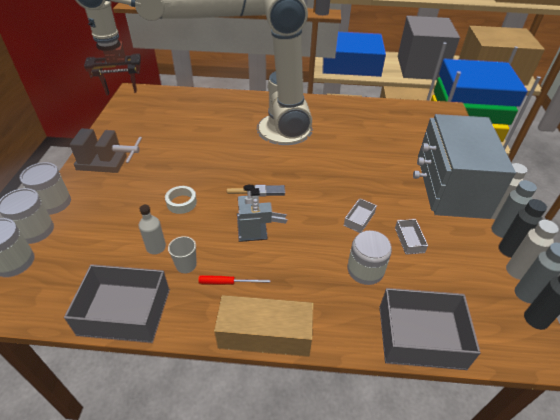

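Top view: the small tins are at (148,214) and (197,240). The larger trays at (158,105) and (414,108) look different. The dispenser is at (315,218), its black plunger head at (321,227), and its chute runs left to (280,212). Of the two tin-like objects, (197,240) is farther to the robot's right. I'll check their sizes and confirm with a crop.

```bash
cat > m.py <<'E'
from h import *
a=load('top0');P=cloud(a)
f=a['frame']
def rect(mask,z):
    cs,_=cv2.findContours(mask.astype(np.uint8),cv2.RETR_EXTERNAL,cv2.CHAIN_APPROX_NONE);c=max(cs,key=cv2.contourArea)
    p=np.array([onz(a,q[0],z)[:2] for q in c]).astype(np.float32)
    r=cv2.minAreaRect(p*1000);return r
hsv=cv2.cvtColor(f,cv2.COLOR_BGR2HSV)
for n,(u,v,h,z) in dict(tinL=(148,214,32,.036),tinR=(197,240,32,.036),trayL=(158,105,45,.08),trayR=(414,108,45,.08)).items():
    m=np.zeros(f.shape[:2],bool);m[v-h:v+h,u-h:u+h]=True
    m&=(hsv[...,1]<70)
    q=P[m];print(n,rect(m,z),'zmax',np.nanpercentile(q[:,2],[2,50,98]))
# dispenser
m=np.zeros(f.shape[:2],bool);m[190:248,270:340]=True
for lo,hi in((.17,.2),(.12,.16),(.1,.118),(.05,.075)):
    k=m&(P[...,2]>lo)&(P[...,2]<hi);q=P[k];vv,uu=np.where(k)
    if len(q): print(lo,hi,len(q),q.mean(0),q.min(0),q.max(0),(uu.mean(),vv.mean()))
c1=cv2.resize(f[185:255,265:345],None,fx=7,fy=7,interpolation=cv2.INTER_CUBIC)[:490,:420]
c2=cv2.resize(f[180:280,120:240],None,fx=3,fy=3,interpolation=cv2.INTER_CUBIC)
o=np.zeros((490,790,3),np.uint8);o[:490,:420]=c1;o[:300,425:785]=c2
cv2.imwrite('pics/crop1.png',o)
E
python3 m.py
```

```text
tinL ((567.8516845703125, 433.06292724609375), (116.63802337646484, 69.7060775756836), 10.51751708984375) zmax [-0.00159118  0.0065086   0.03890781]
tinR ((492.18280029296875, 281.865234375), (68.86329650878906, 111.18785095214844), 62.03390121459961) zmax [-0.00183035  0.00520043  0.03957882]
trayL ((914.7328491210938, 403.4700927734375), (242.30935668945312, 242.87660217285156), 0.006028324365615845) zmax [-0.75798038  0.00811937  0.09256664]
trayR ((914.5875244140625, -356.1922912597656), (240.38015747070312, 270.90765380859375), 0.7594847679138184) zmax [-0.75376919  0.00659475  0.09123297]
0.17 0.2 98 [ 0.58676342 -0.04329597  0.18181754] [ 0.57369165 -0.05669945  0.17586059] [ 0.60110717 -0.02997674  0.18850516] (np.float64(311.0204081632653), np.float64(200.1326530612245))
0.12 0.16 158 [ 0.53115967 -0.06705502  0.13935122] [ 0.50860134 -0.08655578  0.12272641] [ 0.59402347 -0.03203743  0.15889307] (np.float64(318.873417721519), np.float64(223.45569620253164))
0.1 0.118 430 [ 0.58234325 -0.04498587  0.11136709] [ 0.53477525 -0.09507759  0.10002505] [0.61623625 0.00632536 0.11765567] (np.float64(310.31162790697675), np.float64(206.5720930232558))
0.05 0.075 172 [0.56353225 0.00719346 0.06157491] [ 0.50503288 -0.10634015  0.05002814] [0.58735875 0.05175466 0.07447402] (np.float64(291.38953488372096), np.float64(215.8081395348837))
```

View pics/crop1.png

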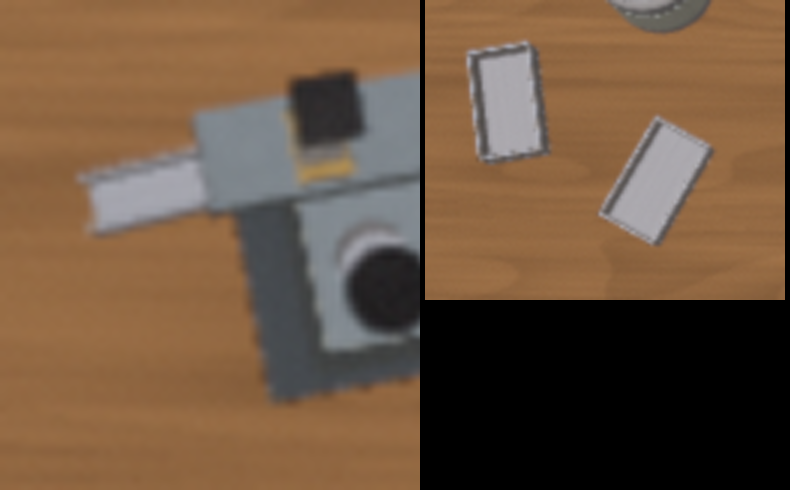

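The crop shows two equal tins (about 111 x 65 mm). The one at (197,240) is farther right, so that's the target. In the crop the plunger head is at (390,288), the magazine cap at (327,108), and the chute lip corners at (80,178) and (92,235). Next I'll refine the poses and start the grasp.

```bash
cat > m2.py <<'E'
from h import *
a=load('top0');P=cloud(a);f=a['frame'];vmax=f.max(2)
def cen(box):
    u0,v0,u1,v1=box;m=np.zeros(f.shape[:2],np.uint8);m[v0:v1,u0:u1]=(vmax[v0:v1,u0:u1]<48)
    n,l,s,c=cv2.connectedComponentsWithStats(m);i=1+np.argmax(s[1:,4]);return c[i],s[i]
hc,hs=cen((308,215,335,238));mc,ms=cen((300,190,322,208))
print(hc,hs,mc,ms)
H=onz(a,hc,.139);M=onz(a,mc,.182)
k=np.array([[276.4,210.4],[278.1,218.6]]);L=np.mean([onz(a,q,.0633) for q in k],0)
print('head',H,'mag',M,'lip',L)
loc=np.array([[-47,-14],[22,0],[22,92]])/1e3;w=np.array([H,M,L])[:,:2]
A=(loc-loc.mean(0))@np.array([1,1j]);B=(w-w.mean(0))@np.array([1,1j])
s=(B*A.conj()).sum()/(abs(A)**2).sum();yaw=np.angle(s);print('scale',abs(s),'yaw',np.degrees(yaw))
Rz=np.array([[np.cos(yaw),-np.sin(yaw)],[np.sin(yaw),np.cos(yaw)]]);o=w.mean(0)-Rz@loc.mean(0)
print('origin',o,'res',(w-(loc@Rz.T+o))*1e3)
m=np.zeros(f.shape[:2],bool);m[208:272,165:229]=True
m&=(P[...,2]>.024)&(P[...,2]<.06);q=P[m][:,:2].astype(np.float32)
print('tin rim',len(q),cv2.minAreaRect(q*1000))
# tin inner floor
hsv=cv2.cvtColor(f,cv2.COLOR_BGR2HSV);m2=np.zeros(f.shape[:2],np.uint8);m2[208:272,165:229]=((vmax>140)&(hsv[...,1]<70))[208:272,165:229]
c=max(cv2.findContours(m2,0,1)[0],key=cv2.contourArea)
print('floor',cv2.minAreaRect((np.array([onz(a,p[0],.003)[:2] for p in c])*1000).astype(np.float32)))
E
python3 m2.py
```

```text
[320.28723404 225.9893617 ] [315 221  11  11  94] [311.03571429 198.85714286] [308 196   7   8  28]
head [ 0.52430651 -0.07095195  0.139     ] mag [ 0.59015113 -0.04330668  0.182     ] lip [0.566352   0.04790024 0.0633    ]
scale 1.00753800722673 yaw 13.499871149322209
origin [ 0.56731177 -0.04716765] res [[-0.57205279  0.80071839]
 [ 1.44720377 -1.27478144]
 [-0.87515098  0.47406305]]
tin rim 191 ((492.9658203125, 284.91180419921875), (63.97605895996094, 109.84364318847656), 62.03743362426758)
floor ((497.2930908203125, 291.46051025390625), (63.57473373413086, 113.91986846923828), 62.07975387573242)
```

```bash
cat > g.py <<'E'
from h import *
d=np.radians(-28);c=np.array([.493,.284])-.012*np.array([np.cos(d),np.sin(d)])
for y in(62,242):
    for yy,pos in((y,[*c,.014]),(y-48.5,[.54,.17,.05])):
        j=inverse_kinematics(pos,down(np.radians(yy)));print(yy,None if j is None else np.round(j,2))
s=state();move_l([s['ee_pos'][0],s['ee_pos'][1],.36],speed=.3)
y=62 if abs(inverse_kinematics([*c,.2],down(np.radians(62)))[5])<abs(inverse_kinematics([*c,.2],down(np.radians(242)))[5]) else 242
print('use',y);q=down(np.radians(y))
move_to([*c,.20],q);move_l([*c,.07],speed=.2)
snap('wrist','w1')
move_l([*c,.014],speed=.08)
print(state()['ft_force'],state()['time'])
close();hold(.2)
s=state();print(s['finger_gap'],s['finger_force'],s['ee_pos'],s['ft_force'],s['time'])
E
python3 g.py
```

```text
62 [ 0.48  0.06  1.65 -0.    1.43 -0.6 ]
13.5 [ 0.24  0.04  1.6  -0.    1.5   0.01]
242 [ 0.48  0.06  1.65 -0.    1.43  2.54]
193.5 None
use 62
[-1.11415652 -0.09048453  0.88103733] 5.6583
0.061582823349408636 29.99979257583618 [0.48251957 0.28968376 0.01433211] [0.13503066 0.05830413 4.13623718] 6.3833
```

View pics/w1.png

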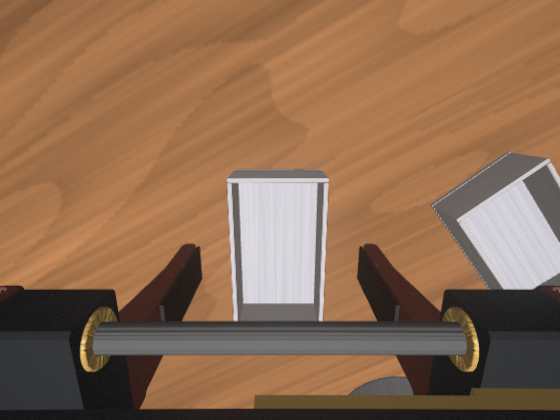

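The wrist view shows the target tin at (278,245), square between the fingers, with the other tin at right. The grip gap is 61.6 mm. Now I'll place it.

```bash
cat >> h.py <<'E'
O=np.array([.56731,-.04717]);Y=np.radians(13.5);RD=R.from_euler('z',Y).as_matrix()
def W(x,y,z): return (RD@np.array([x,y,z])+[*O,0])
E
python3 - <<'E'
from h import *
z0=state()['ee_pos'];move_l([z0[0],z0[1],.09],speed=.15)
q=down(Y)
move_to(W(.022,.215,.09),q);move_l(W(.022,.215,.018),speed=.1)
print(state()['ft_force'])
move_l(W(.022,.139,.018),speed=.07);move_l(W(.022,.139,.0145),speed=.03)
s=state();print(s['ft_force'],s['time'],s['ee_pos'],W(.022,.139,.0145),s['finger_gap'])
snap('top','top1');b=snap('scene','s1')
cv2.imwrite('pics/c2.png',np.hstack([cv2.resize(load('top1')['frame'][170:260,230:350],None,fx=3.3,fy=3.3),cv2.resize(b['frame'][170:260,220:340],None,fx=3.3,fy=3.3)]))
E
```

```text
[ 0.46977762  0.47232537 -2.14162832]
[ 0.64351471  0.35972923 -1.34360574] 10.0417 [0.55616465 0.09344263 0.01436074] [0.55625323 0.09312522 0.0145    ] 0.061569779318815146
```

View pics/c2.png

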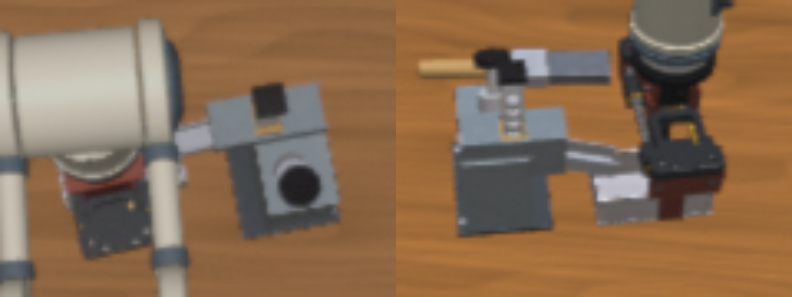

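The tin's end sits under the chute: in the right panel the chute runs from (570,150) to (640,160) above the tin at (650,205). Now release, back off and check.

```bash
python3 - <<'E'
from h import *
gripper_open();p=state()['ee_pos'];move_l([p[0],p[1],.12],speed=.12);
ax=np.array([np.sin(.4),0,-np.cos(.4)]) # tool z local
y=np.array([0,1.,0]);T=RD@np.stack([np.cross(y,ax),y,ax],1);q=quat(T)
y2=-y;q2=quat(RD@np.stack([np.cross(y2,ax),y2,ax],1))
move_l([p[0],p[1],.30],speed=.25)
tip=.008
def pos(h): return W(-.047,-.014,.139)-T[:,2]*(h+tip)
for n,qq in(('a',q),('b',q2)):
    for h in(.1,0,-.026):
        j=inverse_kinematics(pos(h),qq);print(n,h,None if j is None else np.round(j,2))
a=snap('top','top2');b=snap('scene','s2')
close();print(state()['time'],state()['ee_pos'])
cv2.imwrite('pics/c3.png',np.hstack([cv2.resize(a['frame'][170:260,230:350],None,fx=3.3,fy=3.3),cv2.resize(b['frame'][170:260,220:340],None,fx=3.3,fy=3.3)]))
P=cloud(a);m=np.zeros(P.shape[:2],bool);m[180:250,225:300]=True
f=cv2.cvtColor(a['frame'],cv2.COLOR_BGR2HSV)
m&=(P[...,2]>.024)&(P[...,2]<.043);print(m.sum(),cv2.minAreaRect(P[m][:,:2].astype(np.float32)*1000),'want',W(.022,.127,0),'lip',W(.022,.092,.05))
E
```

```text
a 0.1 [-0.4  -0.54  1.8   0.23  1.55 -2.17]
a 0 [-0.34 -0.45  1.9   0.22  1.35 -2.16]
a -0.026 [-0.33 -0.41  1.92  0.22  1.3  -2.16]
b 0.1 [-0.4  -0.54  1.8   0.23  1.55  0.97]
b 0 [-0.34 -0.45  1.9   0.22  1.35  0.98]
b -0.026 [-0.33 -0.41  1.92  0.22  1.3   0.98]
14.0833 [0.55625339 0.09309727 0.2999956 ]
15 ((569.1561279296875, 43.520469665527344), (70.34015655517578, 10.72016716003418), 42.33436584472656) want [0.55905458 0.08145678 0.        ] lip [0.56722516 0.04742383 0.05      ]
```

View pics/c3.png

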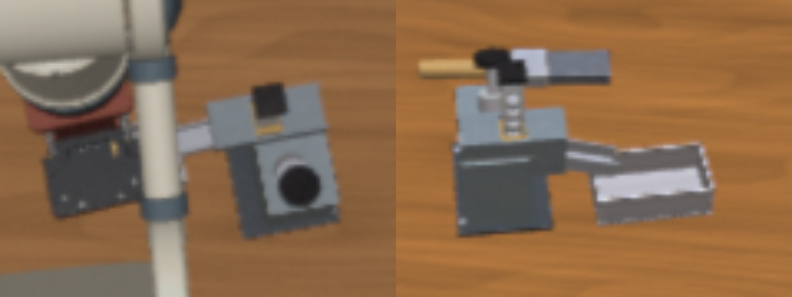

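The scene crop shows the tin flat under the chute with the outlet over its inside at (620,160), and four balls in the magazine. Now the first press.

```bash
cat > press.py <<'E'
from h import *
import sys
ax=np.array([np.sin(.4),0,-np.cos(.4)]);y2=np.array([0,-1.,0]);T=RD@np.stack([np.cross(y2,ax),y2,ax],1);q=quat(T);t=T[:,2]
def pos(h): return W(-.047,-.014,.139)-t*(h+.008)
def F(): return -(state()['ft_force']@t)
if sys.argv[1]=='1':
    move_to(pos(.12),q);move_l(pos(.03),speed=.15)
move_l(pos(.006),speed=.06,orientation=q);hold(.2);b=F();h=.006
print('base',b,state()['time'])
while F()-b<2.5 and h>-.006:
    h-=.001;move_l(pos(h),speed=.02)
h0=h;print('contact',h,F()-b,state()['time'])
assert F()-b>1.5
h=h0-.021
move_l(pos(h),speed=.03);print('at',h,F()-b)
while F()-b<17 and h>h0-.032:
    h-=.0006;move_l(pos(h),speed=.012)
    print(round(h,4),round(F()-b,1))
hold(.4);print('stop',F()-b,state()['time'])
b0=snap('scene','p'+sys.argv[1])
move_l(pos(.008),speed=.05);hold(.5)
b1=snap('scene','u'+sys.argv[1]);print(state()['time'])
cv2.imwrite(f'pics/cp{sys.argv[1]}.png',np.hstack([cv2.resize(i['frame'][170:260,220:340],None,fx=3.3,fy=3.3) for i in(b0,b1)]))
E
python3 press.py 1
```

```text
base 0.12171773887234037 16.6083
contact 0.0 3.1326952836244883 18.1083
at -0.021 6.777545204305854
-0.0216 8.6
-0.0222 8.5
-0.0228 9.3
-0.0234 9.4
-0.024 8.8
-0.0246 8.5
-0.0252 10.1
-0.0258 10.4
-0.0264 14.7
-0.027 17.5
stop 18.569191334824552 21.8583
23.3083
```

View pics/cp1.png

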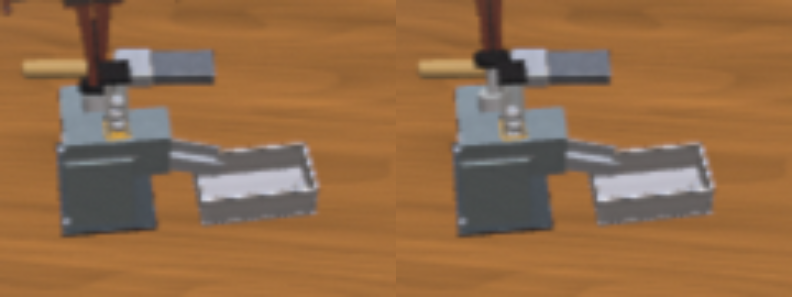

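The stop was felt at 26.5 mm and 18 N. The left crop shows the plunger down and the right one shows it up again, with one ball fewer in the magazine. The scene view doesn't show the tin floor well, so I'll check the ball from the top.

```bash
python3 - <<'E'
from h import *
a=snap('top','t3');b=load('u1');c=load('s2')
X=[cv2.resize(i['frame'][r:r+50,k:k+50],(390,390),interpolation=cv2.INTER_CUBIC) for i,r,k in((a,195,240),(b,180,230))]
cv2.imwrite('pics/c4.png',np.hstack(X))
E
```

```text
(no output)
```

View pics/c4.png

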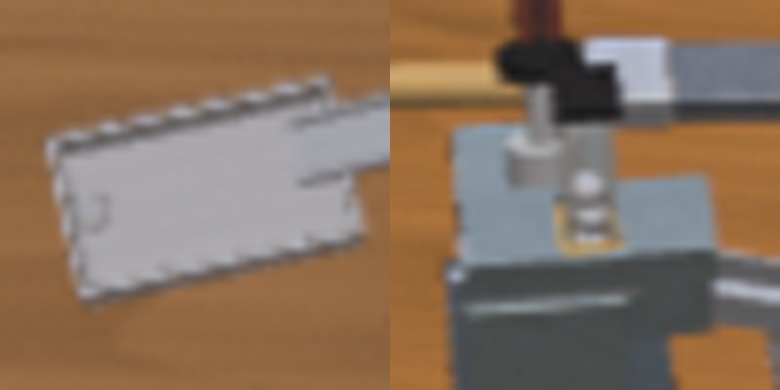

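Left panel: ball 1 lies in the tin at (95,212), with the lip over the tin at (300,150). Right panel: the magazine has dropped by one. Second press.

```bash
python3 press.py 2 && python3 - <<'E'
from h import *
p=state()['ee_pos'];ax=RD@np.array([np.sin(.4),0,-np.cos(.4)])
move_l(p-ax*.1,speed=.15);hold(.3)
a=snap('top','t4');b=snap('scene','s4')
X=[cv2.resize(i['frame'][r:r+50,k:k+50],(390,390),interpolation=cv2.INTER_CUBIC) for i,r,k in((a,195,240),(b,180,230))]
cv2.imwrite('pics/c5.png',np.hstack(X));print(state()['time'])
E
```

```text
base -0.721337771144312 23.8083
contact 0.0 4.537371056762019 25.3083
at -0.021 8.456312222016829
-0.0216 9.8
-0.0222 9.4
-0.0228 9.9
-0.0234 10.5
-0.024 10.1
-0.0246 10.9
-0.0252 10.5
-0.0258 11.5
-0.0264 15.6
-0.027 19.7
stop 19.280133924278786 29.0583
30.5083
31.725
```

View pics/c5.png

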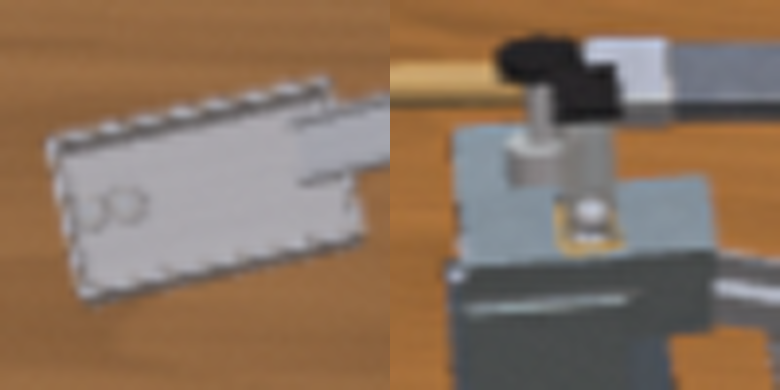

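Two balls are in the tin, at (90,212) and (127,204). The plunger is up and the arm is clear, so I'm handing in.

```bash
python3 -c "
from bench import *
print(job_done())"
```

```text
the job is handed in; nothing more can be done
None
```

I handed the job in at about 32 s of the 64 s allowed: the camera shows two balls in the tin under the chute and the plunger up, both presses stopped at about 19 N, and the judge's result was not shown.

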